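# Zero a burr grinder and set it a quarter turn open

### The arm

A 6-joint arm with a two-finger parallel gripper is mounted at the origin on a cart in front of the work surface, level with it; the furniture and walls round the work are solid. World frame = base frame: x ahead of the robot, y to its left, z up, the work surface at z = 0. Lengths are in m, angles in rad, forces in N, time in s.
With the tool pointing down it reaches from about 0.3 to 0.875 m from the base axis. Payload 6.4 kg.
Tool frame: the origin (TCP) lies between the finger pads, 19 mm behind the fingertips; this is the grasp point; z points along the fingers, y is the line along which they close (so a half turn about z gives the same grasp; the last joint's range is limited). The gripper opens to 85 mm and grips with 20 to 120 N. Pads are 22 mm wide; open, the fingers measure 114 mm over their backs; the gripper's body (76 mm by 85 mm) begins 54 mm behind the grasp point. The pads swing forward as they close: fully open they stand 13 mm farther back than shut.
Start: joints at [-1.453, 0.181, 1.607, -0, 1.354, -0.206], TCP at [0.183, -0.545, 0.25] pointing down, gripper open.
Joint ranges: [-2.99, 2.99], [-0.89, 2.07], [0.3, 2.58], [-1.14, 4.28], [0, 2.63], [-3.12, 3.12]. Speed limits (rad/s): [2.57, 2.57, 3.01, 3.14, 3.14, 3.14].

### API

Orientations are given as a unit quaternion [w, x, y, z].
In Python, from bench import ctrl, camera, calibration, order, outline_of gives the robot as it stands.
- The arm moves only by the tool move_arm, never from a script. Its argument "series" is a list that holds one entry, the list of rows, each a list of 5 numbers: the opening, from 0 (shut) to 1 (fully open), then the shift along the tool's x, y, z in mm, then the turn about the tool's z in rad. A call has exactly 10 rows; each row is the pose to reach, as a shift and turn from the pose commanded when the call began, along the tool's axes at that moment; what a row does not reach only later rows make up. A row lasts 1/12 s, in which the tool goes at most 41.7 mm and 7.16 degrees, less where a joint would pass 70% of its speed; a pose out of reach is approached as far as the arm can. A call with a gripper value outside its range is refused whole. The fingers move at their own pace and stop on an object; the grip force is fixed at half the most. Time passes only in rows, so rows that repeat a pose let the fingers close, or fill a call up. It gives the time, the measured TCP pose, the force, the opening and the grip force at its end, in the units of the state.
- ctrl.get_obs(): the state, without advancing time (a new reading comes with each control period).
- camera(name): name is "side" or "top"; returns (picture, depth): 420x560x3 uint8, blue, green, red; 420x560 float32, m along the optical axis (not along the pixel's ray), 0 where there is no reading.
- calibration(name): a dict with "intrinsics" (3x3 intrinsics, pixels), "rvec" (rotation vector, rad) and "tvec" (3), from world to camera coordinates, as OpenCV has them. Camera axes: x right, y down, z forward; pixel columns grow to the right and rows downward; lengths in m; the calibration is good to about 2 mm. A picture is of the moment at which its call begins. calibration takes no time and is no camera call.
- order.hand_in(): hands the job in; it is judged then, once.
Trained networks look in the newest picture that a camera, given by its name, has taken for a name from the list of things; names that differ only in an ending like _2 or _b are one class to them, and where a whole thing is asked for, a point or a joint stands for the part that bears it (a point fixed in the world has none). Each returns a list of dicts, best first, with "conf" (0 to 1); they miss things now and then, are a little off and sometimes report something else, mostly with a low value. They report only what shows in the picture. A call takes as long as a camera call.
- outline_of(target, camera): "region" (420x560 bool, what is visible of it) and "bbox" ([centre column, centre row, width, height] in pixels, round what is visible of it).
The state is a dict: "time_s": time; "q": joint angles; "dq": joint speeds; "joint_efforts": joint torques, N m; "eef_pos": TCP position; "eef_rot": TCP orientation; "wrist_force": force on the tool from outside, world axes, zero at the start; "torque": the same for the moment, N m; "opening": opening from 0.0 (shut) to 1.0 (fully open); "grasp_force": force on a finger pad.
Only numpy, scipy, OpenCV 4.12 (cv2) and the standard library are available. Lean on these libraries where they do the work, as an engineer would, in place of code of your own. Each camera call takes 0.05 s, during which the arm holds its last target. There are 200 camera calls.

### The job

Get the coffee grinder ready: first push its open grounds door fully shut so that it clicks onto its catch, then screw the knurled adjusting nut on top down (clockwise) until it bottoms out. From there back the nut off by a quarter turn and finish while still gripping the nut by its rim at that setting, so that I can lock it; leave the door shut and do not disturb the mug, the bean jar and the paper filters standing around.

Things in the scene. Friction and masses are not known exactly. Their poses are not given: they have to be found in the camera images.
- grinder: Burr coffee grinder, fixed; aluminium box 150 deep (x) x 140 wide (y) x 122 high on a dark foot. Origin: centre of its underside; the front with the door is its -x face, +y its left, z up. On top, on a vertical axis at x = +10, y = 0: dark collar (66 dia), ring (56 dia, top at z = 138, the nut's seat), threaded spindle, adjusting nut. Nothing else stands over 3 mm above the top.
- grounds_door (a joint): Door angle, rad: 0 shut, to 1.5 open. Upright hinge at x = -80, y = +60 mm in the grinder's frame (left edge of the front); swings out to -x. Panel 4 to 114 mm from the hinge axis, 10 thick (5 each side of the axis), z = 14 to 106, light. Pull knob 19 mm out, 100 mm from the hinge, z = 34. A spring catch must be snapped past in the last 0.1 rad (about 4 N), then holds the door at 0.
- door_hinge (a point): Point on the door's hinge axis at z = 90 mm; axes parallel to the grinder's.
- door_push (a point): Point on the door's outer face, 85 mm from the hinge axis, at z = 90 mm (16 mm below the door's top edge): a good place to push. It turns with the door: its -x axis is the outward normal of the face, its +y axis points to the hinge.
- nut_turn (a joint): Angle of the adjusting nut above its bottom stop, rad: 0 bottomed out on the ring (hard stop); grows as it is unscrewed (counter-clockwise from above, right-hand thread), up to 5.5. The nut rises 1.3 mm per rad (8 mm per turn). Starts 1.8 to 3.4 rad above the stop, turns with about 0.06 N m of friction and stays where it is left.
- adjusting_nut: Knurled dark metal nut, 44 dia x 32 high, round, upright on its threaded spindle; origin at the centre of its underside, z up along the spindle (origin 138 mm above the worktop when bottomed out); turns with the nut, a raised light rib on its top lies along its +x.
- nut_top (a point): Centre of the nut's top face, 32 mm above the origin of the nut.
- mug: Copper mug, 86 x 119 x 83 high with handle, loose bystander, origin at the centre of its underside; beside the grinder to the left.
- bean_jar: Clip-top glass jar of beans, 88 dia x 123 high, loose bystander, origin at the centre of its underside; beside the grinder to the right.
- filters: Stack of white paper coffee filters, 125 dia x 47 high, loose bystander, origin at the centre of its underside; nearer the robot on the right.

How it is judged:
On the way, in this order (a step that is already met when the one before it is completed fails the run):
1. the grounds door is shut on its catch, the nut not yet screwed down (value of joint grounds_door below 0.025 rad and value of joint nut_turn above 1 rad), for 0.2 s.
2. the nut has bottomed out (within 0.06 rad of its stop) with the door shut (value of joint nut_turn below 0.06 rad and value of joint grounds_door below 0.025 rad), for 0.1 s.
At the end, for the whole second after the job is handed in: The nut stands at rest a quarter turn (1.57 rad, give or take 0.22) above its stop, gripped by the fingers (more than 5 N, tool centre within 20 mm of the nut's axis and not more than 13 mm above its top), and the grounds door is shut on its catch (under 0.025 rad) (value of joint nut_turn between 1.35 and 1.79 rad and velocity of joint nut_turn between -0.1 and 0.1 rad/s and contact force between the fingers and adjusting_nut above 5 N and horizontal distance between the grasp point and adjusting_nut below 0.02 m and z of the grasp point in the frame of adjusting_nut below 0.045 m and value of joint grounds_door below 0.025 rad); the arm keeps its last pose, push and grip.
It fails at once if mug, bean jar or filters moved by more than 25 mm or tipped (distance of any of mug, bean_jar, filters from where it was at the start of the episode above 0.025 m or angle between any of mug, bean_jar, filters's own z axis and vertical above 0.3 rad).
It also fails if it takes over 64 s, if anything falls off the work surface, if the arm or the gripper's body presses on something with over 40 N, if the wrist force passes 120 N, or if a joint passes its speed limit or range.

## Working session

There is one attempt and no reset: what is moved stays moved. The work goes in short steps, Python scripts to look and compute and a tool call to move; the robot and the scene stay as the last step left them, time stands still between calls to the robot, and variables do not carry over. Pictures are saved under pics/ and viewed, at most 10 in all, crops included, and the job is handed in when it is done.

Besides the shell and the picture viewer there is one more tool, called after "Emit:" by a JSON object that holds its "name" and its "arguments", one argument or row to a line. move_arm: Moves the arm, as the interface text tells. Its arguments: {"type":"object","properties":{"series":{"type":"array","items":{"type":"array","items":{"type":"array","items":{"type":"number"}}}}},"required":["series"]}

```bash
mkdir -p pics; cat > h.py <<'E'
import numpy as np, cv2
from bench import ctrl,camera,calibration,order,outline_of
def pts(name,depth,mask):
    c=calibration(name);K=np.array(c["intrinsics"]);R=cv2.Rodrigues(np.array(c["rvec"],float))[0];t=np.array(c["tvec"]).ravel()
    v,u=np.nonzero(mask&(depth>0));z=depth[v,u]
    P=np.linalg.inv(K)@np.vstack([u*z,v*z,z])
    return (R.T@(P-t[:,None])).T
E
python3 - <<'E'
from h import *
for n in("side","top"):
    im,d=camera(n);cv2.imwrite(f"pics/{n}0.png",im);np.save(f"{n}d.npy",d)
    for t in("grinder","grounds_door","adjusting_nut","mug","bean_jar","filters"):
        for o in outline_of(t,n)[:2]:
            p=pts(n,d,o["region"])
            if len(p): print(n,t,round(o["conf"],2),np.round(o["bbox"]),np.round(np.percentile(p,[3,50,97],axis=0),3).tolist())
o=ctrl.get_obs();print(o["time_s"],o["eef_pos"],o["eef_rot"],o["opening"])
E
```

```text
side grinder 0.98 [308. 234.  87.  60.] [[0.513, -0.175, 0.009], [0.642, -0.121, 0.094], [0.733, -0.021, 0.168]]
side grounds_door 0.82 [282. 230.  29.  32.] [[0.5, -0.06, 0.016], [0.547, -0.042, 0.064], [0.6, -0.024, 0.105]]
side grounds_door 0.47 [300. 202.  27.  24.] [[0.625, 0.068, 0.029], [0.664, 0.11, 0.06], [0.705, 0.153, 0.08]]
side adjusting_nut 0.44 [331. 209.  15.  16.] [[0.661, -0.119, 0.145], [0.675, -0.111, 0.164], [0.701, -0.09, 0.175]]
side mug 0.59 [302. 201.  30.  27.] [[0.624, 0.067, 0.021], [0.666, 0.12, 0.06], [0.727, 0.155, 0.082]]
side bean_jar 0.94 [316. 283.  34.  49.] [[0.539, -0.327, 0.006], [0.571, -0.312, 0.085], [0.613, -0.259, 0.122]]
side filters 0.55 [260. 315.  46.  39.] [[0.349, -0.389, 0.0], [0.403, -0.321, 0.023], [0.451, -0.286, 0.046]]
top grinder 0.91 [309. 183.  46.  89.] [[0.526, -0.16, 0.003], [0.646, -0.084, 0.12], [0.742, -0.019, 0.174]]
top grounds_door 0.64 [300. 208.  17.  36.] [[0.5, -0.054, 0.018], [0.543, -0.037, 0.094], [0.591, -0.02, 0.11]]
top adjusting_nut 0.73 [311. 157.  14.  16.] [[0.661, -0.114, 0.154], [0.675, -0.095, 0.172], [0.702, -0.076, 0.18]]
top mug 0.69 [246. 184.  26.  34.] [[0.624, 0.071, -0.003], [0.68, 0.112, 0.021], [0.725, 0.148, 0.084]]
top bean_jar 0.59 [375. 190.  32.  36.] [[0.539, -0.317, 0.005], [0.568, -0.274, 0.112], [0.617, -0.241, 0.126]]
top bean_jar 0.5 [400. 246.  43.  38.] [[0.344, -0.393, -0.001], [0.399, -0.348, 0.022], [0.449, -0.291, 0.047]]
top filters 0.64 [403. 245.  40.  40.] [[0.345, -0.395, -0.001], [0.399, -0.349, 0.023], [0.448, -0.291, 0.048]]
0.7 [ 0.18294656 -0.54515042  0.25003852] [ 3.42239062e-05  9.86925687e-01  1.61175950e-01 -9.18392951e-06] 0.9984202748215296
```

```bash
python3 - <<'E'
from h import *
ims=[]
for n,(r,c) in {"top":((110,290),(210,450)),"side":((160,340),(220,460))}.items():
    im=cv2.imread(f"pics/{n}0.png")[r[0]:r[1],c[0]:c[1]];ims.append(cv2.resize(im,(390,300) ,interpolation=cv2.INTER_CUBIC))
cv2.imwrite("pics/c0.png",np.hstack(ims))
A=[];
for n in("top","side"):
    d=np.load(f"{n}d.npy");p=pts(n,d,d>0)
    q=p[(p[:,0]>.45)&(p[:,0]<.8)&(p[:,1]>-.25)&(p[:,1]<.06)]
    t=q[(abs(q[:,2]-.122)<.006)&(q[:,1]>-.22)]
    r=cv2.minAreaRect((t[:,:2]*1000).astype(np.float32));print(n,"topface",len(t),r,cv2.boxPoints(r).round().tolist())
    k=q[(q[:,2]>.155)&(q[:,2]<.2)]
    print("nut",len(k),np.percentile(k,[2,50,98],axis=0).round(4).tolist())
    f=k[k[:,2]>np.percentile(k[:,2],90)-.006]; print("  topface",len(f),f.mean(0).round(4),np.median(f[:,2]),f.min(0),f.max(0))
    g=q[(q[:,2]>.02)&(q[:,2]<.112)&(q[:,1]>-.075)&(q[:,1]<0)&(q[:,0]<.61)]
    print("door",len(g))
    for lo in np.arange(.48,.62,.015):
        s=g[(g[:,0]>lo)&(g[:,0]<lo+.015)]
        if len(s):print("  ",lo.round(3),len(s),np.percentile(s[:,1],[5,50,95]).round(3),s[:,2].max().round(3))
E
```

```text
top topface 1622 ((637.5603637695312, -85.65599822998047), (139.6141815185547, 223.5841827392578), 77.88666534423828) [[514.0, -130.0], [732.0, -177.0], [762.0, -41.0], [543.0, 6.0]]
nut 190 [[0.661, -0.1144, 0.158], [0.6799, -0.0936, 0.1738], [0.7017, -0.074, 0.1838]]
  topface 105 [ 0.682  -0.0955  0.177 ] 0.17673066491613837 [ 0.66079754 -0.11600319  0.17312106] [ 0.70241931 -0.07474519  0.18470747]
door 274
   0.495 46 [-0.057 -0.05  -0.036] 0.109
   0.51 48 [-0.066 -0.046 -0.035] 0.109
   0.525 32 [-0.047 -0.039 -0.036] 0.109
   0.54 36 [-0.043 -0.035 -0.03 ] 0.111
   0.555 32 [-0.037 -0.028 -0.026] 0.11
   0.57 33 [-0.032 -0.024 -0.021] 0.11
   0.585 29 [-0.028 -0.02  -0.018] 0.111
   0.6 18 [-0.03  -0.016 -0.013] 0.111
side topface 1077 ((672.2366333007812, -96.1161117553711), (144.5110626220703, 149.7965087890625), 77.83646392822266) [[584.0, -151.0], [730.0, -183.0], [761.0, -41.0], [614.0, -10.0]]
nut 166 [[0.6609, -0.1194, 0.1561], [0.6787, -0.1044, 0.1716], [0.7011, -0.0778, 0.1788]]
  topface 90 [ 0.6814 -0.0985  0.1746] 0.17409641781836854 [ 0.66156121 -0.11613558  0.17104537] [ 0.70251216 -0.07658511  0.1797357 ]
door 691
   0.495 95 [-0.061 -0.057 -0.049] 0.107
   0.51 100 [-0.067 -0.054 -0.049] 0.107
   0.525 96 [-0.052 -0.048 -0.043] 0.106
   0.54 93 [-0.047 -0.043 -0.037] 0.108
   0.555 93 [-0.042 -0.038 -0.032] 0.108
   0.57 87 [-0.039 -0.033 -0.027] 0.108
   0.585 91 [-0.031 -0.027 -0.022] 0.108
   0.6 36 [-0.028 -0.023 -0.016] 0.107
```

View pics/c0.png

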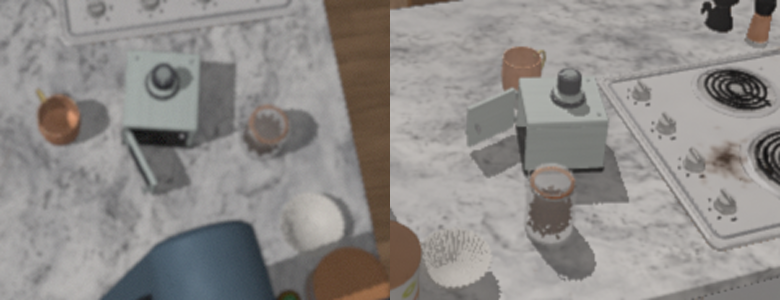

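```bash
cat >> h.py <<'E'
C=np.array([.672,-.0965]);G=np.deg2rad(-12.1)
ux=np.array([np.cos(G),np.sin(G)]);uy=np.array([-ux[1],ux[0]])
H=C-.08*ux+.06*uy; N=C+.01*ux
def door(a,off,r=.085):   # finger centre beside door at angle a, yaw of tool x = outward normal
    th=G-np.pi/2-a; d=np.array([np.cos(th),np.sin(th)]);n=np.array([d[1],-d[0]])
    return H+r*d+off*n, np.arctan2(n[1],n[0])
def state():
    o=ctrl.get_obs();w,x,y,z=o["eef_rot"]
    from scipy.spatial.transform import Rotation as Ro
    return o,Ro.from_quat([x,y,z,w]).as_matrix()
def show(ts,base=None):
    o,R=state();p=o["eef_pos"];yaw=np.arctan2(R[1,0],R[0,0])
    if base is not None: p,yaw=np.array(base[:3]),base[3]
    Rz=np.array([[np.cos(yaw),np.sin(yaw),0],[np.sin(yaw),-np.cos(yaw),0],[0,0,-1]])
    print("t",o["time_s"],"p",o["eef_pos"].round(4),"yaw",np.arctan2(R[1,0],R[0,0]).round(3),"q",o["q"].round(2),"F",o["wrist_force"].round(1),"M",o["torque"].round(2),o["opening"].round(2),o["grasp_force"].round(1))
    for x,y,z,a in ts: 
        dt=-(a-yaw);dt=(dt+np.pi)%(2*np.pi)-np.pi
        print((Rz.T@(np.array([x,y,z])-p)*1000).round(1),dt.round(3))
E
python3 - <<'E'
from h import *
c,y=door(1.05,.035);print(H,N,c,y);show([(*c,.25,y)])
b=(*c,.1,y)
show([(*door(a,o)[0],.1,door(a,o)[1]) for a,o in zip([1.05,1,.9,.8,.7,.6,.5,.4,.3,.2,.1,.05,0,0],[.025]+[.016]*12+[.012])],b)
E
```

```text
[ 0.60635445 -0.02106352] [ 0.68177783 -0.09859619] [ 0.51473193 -0.01362623] 1.8804078140984795Traceback (most recent call last):
  File "<stdin>", line 2, in <module>
  File "h.py", line 22, in show
    print("t",o["time_s"],"p",o["eef_pos"].round(4),"yaw",np.arctan2(R[1,0],R[0,0]).round(3),"q",o["q"].round(2),"F",o["wrist_force"].round(1),"M",o["torque"].round(2),o["opening"].round(2),o["grasp_force"].round(1))
                                                                                                                                                                        ^^^^^^^^^^^^^^^^^^
AttributeError: 'float' object has no attribute 'round'
```

```bash
sed -i 's/o\["opening"\].round(2),o\["grasp_force"\].round(1)/np.round(o["opening"],2),np.round(o["grasp_force"],1)/' h.py
python3 - <<'E'
from h import *
c,y=door(1.05,.035);show([(*c,.25,y)])
b=(*c,.1,y)
show([(*door(a,o)[0],.1,door(a,o)[1]) for a,o in zip([1.05,1,.9,.8,.7,.6,.5,.4,.3,.2,.1,.05,0,0],[.025]+[.016]*12+[.012])],b)
E
```

```text
t 0.7 p [ 0.1829 -0.5452  0.25  ] yaw 0.324 q [-1.45  0.18  1.61 -0.    1.35 -0.21] F [-0.3 -0.1  0.2] M [-0.02  0.05  0.01] 1.0 0.0
[ 483.6 -398.4    0. ] -1.557
t 0.7 p [ 0.1829 -0.5452  0.25  ] yaw 0.324 q [-1.45  0.18  1.61 -0.    1.35 -0.21] F [-0.3 -0.1  0.2] M [-0.02  0.05  0.01] 1.0 0.0
[-10.   0.   0.] 0.0
[-23.3  -0.7   0. ] -0.05
[-31.9  -1.4   0. ] -0.15
[-40.5  -1.3   0. ] -0.25
[-49.1  -0.3   0. ] -0.35
[-57.6   1.5   0. ] -0.45
[-65.8   4.2   0. ] -0.55
[-73.7   7.6   0. ] -0.65
[-81.2  11.9   0. ] -0.75
[-88.3  16.9   0. ] -0.85
[-94.8  22.5   0. ] -0.95
[-97.9  25.6   0. ] -1.0
[-100.8   28.8    0. ] -1.05
[-102.8   32.3    0. ] -1.05
```

Emit:
{"name": "move_arm", "arguments": {
  "series": [
    [[0,484,-398,0,-1.557],[0,484,-398,0,-1.557],[0,484,-398,0,-1.557],[0,484,-398,0,-1.557],[0,484,-398,0,-1.557],[0,484,-398,0,-1.557],[0,484,-398,0,-1.557],[0,484,-398,0,-1.557],[0,484,-398,0,-1.557],[0,484,-398,0,-1.557]]
  ]
}}

```text
time_s: 1.53
eef_pos: [0.4046, -0.19, 0.2504]
eef_rot: [0.001, 0.704, 0.71, 0.0]
wrist_force: [0.8, -1.5, 0.2]
opening: 0.005
grasp_force: 0.0
```

```bash
python3 - <<'E'
from h import *
c,y=door(1.05,.035);show([(*c,.25,y),(*c,.1,y)])
E
```

```text
t 1.5333 p [ 0.4046 -0.19    0.2504] yaw 1.58 q [-0.71 -0.12  1.91  0.    1.35 -0.71] F [ 0.8 -1.5  0.2] M [ 0.01  0.01 -0.01] 0.0 0.0
[175.4 111.7   0.4] -0.301
[175.4 111.7 150.4] -0.301
```

Emit:
{"name": "move_arm", "arguments": {
  "series": [
    [[0,175,112,0,-0.3],[0,175,112,0,-0.3],[0,175,112,0,-0.3],[0,175,112,0,-0.3],[0,175,112,0,-0.3],[0,175,112,0,-0.3],[0,175,112,30,-0.3],[0,175,112,70,-0.3],[0,175,112,110,-0.3],[0,175,112,130,-0.3]]
  ]
}}

```text
time_s: 2.37
eef_pos: [0.5127, -0.0158, 0.1157]
eef_rot: [-0.003, 0.592, 0.806, -0.001]
wrist_force: [-1.0, 0.0, 0.1]
opening: 0.001
grasp_force: 0.0
```

```bash
python3 - <<'E'
from h import *
c,y=door(1.05,.035);show([(*c,.1,y)])
E
```

```text
t 2.3667 p [ 0.5127 -0.0158  0.1157] yaw 1.874 q [-0.26  0.21  1.87 -0.    1.07 -0.57] F [-1.   0.   0.1] M [0.04 0.01 0.02] 0.0 0.0
[ 1.5  2.6 15.7] -0.006
```

Emit:
{"name": "move_arm", "arguments": {
  "series": [
    [[0,1.5,2.5,14,0],[0,-8.5,2.5,14,0],[0,-22,2,14,-0.055],[0,-30.5,1,14,-0.155],[0,-39,1,14,-0.255],[0,-47.5,2,14,-0.355],[0,-56,4,14,-0.455],[0,-64,7,14,-0.555],[0,-72,10,14,-0.655],[0,-80,14,14,-0.755]]
  ]
}}

```text
time_s: 3.2
eef_pos: [0.5535, -0.0903, 0.1076]
eef_rot: [0.001, 0.251, 0.968, -0.0]
wrist_force: [-0.8, 0.9, -0.7]
opening: -0.001
grasp_force: 0.3
```

```bash
python3 - <<'E'
from h import *
show([(*door(a,o)[0],.1,door(a,o)[1]) for a,o in zip([.3,.2,.15,.1,.05,0,0,0,0],[.016]*6+[.014,.012,.01])])
im,d=camera("top");cv2.imwrite("pics/t1.png",cv2.resize(im[120:270,230:430],(800,600),interpolation=cv2.INTER_CUBIC))
E
```

```text
t 3.2 p [ 0.5535 -0.0903  0.1076] yaw 2.633 q [-0.37  0.32  1.75 -0.    1.07 -1.44] F [-0.8  0.9 -0.7] M [ 0.08 -0.01 -0.05] -0.0 0.3
[3.8 1.3 7.6] 0.003
[-4.8  0.1  7.6] -0.097
[-9.1 -0.2  7.6] -0.147
[-13.4  -0.3   7.6] -0.197
[-17.8  -0.1   7.6] -0.247
[-22.1   0.3   7.6] -0.297
[-24.    0.8   7.6] -0.297
[-25.9   1.4   7.6] -0.297
[-27.8   2.    7.6] -0.297
```

View pics/t1.png

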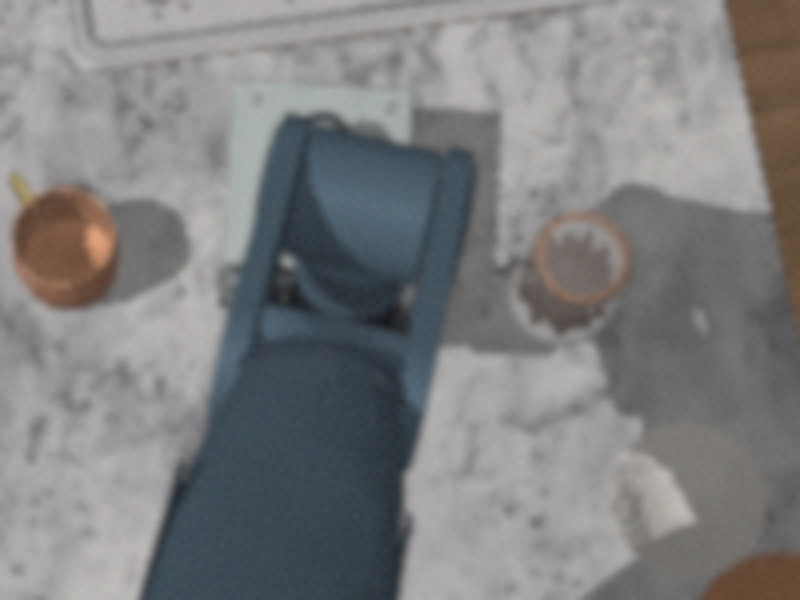

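Emit:
{"name": "move_arm", "arguments": {
  "series": [
    [[0,-5,0,4,-0.1],[0,-9,0,5,-0.15],[0,-13,0,5,-0.2],[0,-18,0,5,-0.25],[0,-20,0,5,-0.275],[0,-22,0,5,-0.297],[0,-24,0,5,-0.297],[0,-25,0,5,-0.297],[0,-26,0,5,-0.297],[0,-26,0,5,-0.297]]
  ]
}}

```text
time_s: 4.08
eef_pos: [0.5755, -0.1019, 0.1015]
eef_rot: [0.0, 0.108, 0.994, -0.0]
wrist_force: [-0.6, -0.6, 1.1]
opening: 0.0
grasp_force: 0.4
```

```bash
python3 - <<'E'
from h import *
show([(*door(0,o)[0],.1,door(0,o)[1]) for o in(.018,.016,.014,.012,.01)])
im,d=camera("side");cv2.imwrite("pics/s1.png",cv2.resize(im[160:310,220:420],(800,600),interpolation=cv2.INTER_CUBIC))
E
```

```text
t 4.0833 p [ 0.5755 -0.1019  0.1015] yaw 2.925 q [-0.38  0.37  1.69 -0.    1.08 -1.73] F [-0.6 -0.6  1.1] M [0.03 0.13 0.01] 0.0 0.4
[4.8 0.5 1.5] -0.006
[2.8 0.5 1.5] -0.006
[0.8 0.5 1.5] -0.006
[-1.2  0.5  1.5] -0.006
[-3.2  0.5  1.5] -0.006
```

View pics/s1.png

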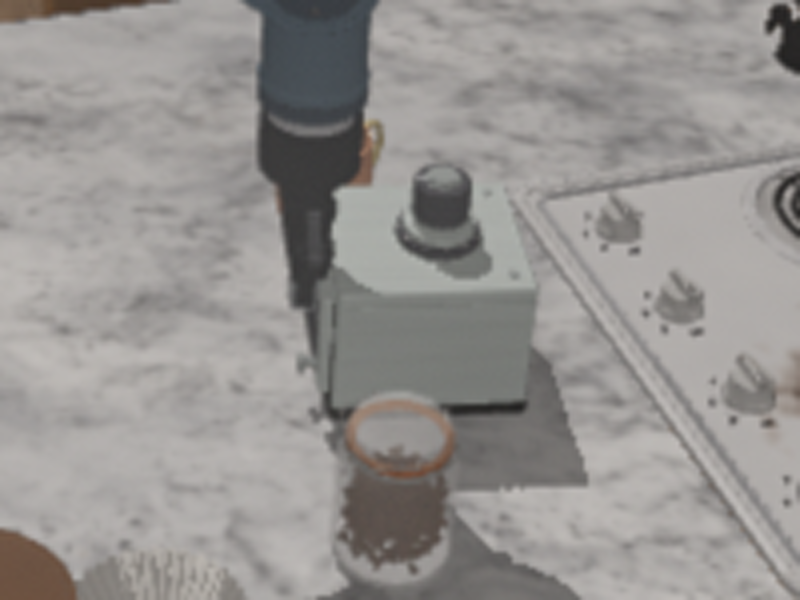

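The picture shows the finger at (305,270) on the door; the door (325,350) is close to the front but with a gap, and the wrist force is near zero. I'll push further.

Emit:
{"name": "move_arm", "arguments": {
  "series": [
    [[0,-1,0,0,0],[0,-2,0,0,0],[0,-3,0,0,0],[0,-4,0,0,0],[0,-5,0,0,0],[0,-6,0,0,0],[0,-6,0,0,0],[0,-6,0,0,0],[0,-6,0,0,0],[0,-6,0,0,0]]
  ]
}}

```text
time_s: 4.97
eef_pos: [0.5762, -0.1017, 0.1005]
eef_rot: [-0.006, 0.107, 0.994, 0.001]
wrist_force: [-22.0, 2.1, 16.1]
opening: 0.001
grasp_force: 11.3
```

```bash
python3 - <<'E'
from h import *
show([(*door(0,o)[0],.1,door(0,o)[1]) for o in(.014,.01)])
E
```

```text
t 4.9667 p [ 0.5762 -0.1017  0.1005] yaw 2.926 q [-0.38  0.38  1.68 -0.    1.09 -1.73] F [-22.    2.1  16.1] M [ 0.37  3.34 -0.03] 0.0 11.3
[1.4 0.1 0.5] -0.004
[-2.6  0.1  0.5] -0.004
```

Emit:
{"name": "move_arm", "arguments": {
  "series": [
    [[0,8,0,0,0],[0,25,0,0,0],[0,40,0,-5,0],[0,40,0,-40,-0.1],[0.5,40,0,-80,-0.2],[1,40,0,-120,-0.3],[1,40,0,-150,-0.4],[1,40,0,-160,-0.5],[1,40,0,-160,-0.6],[1,40,0,-160,-0.7]]
  ]
}}

```text
time_s: 5.8
eef_pos: [0.5431, -0.0945, 0.2629]
eef_rot: [0.002, -0.242, 0.97, -0.001]
wrist_force: [-0.5, -0.8, -0.2]
opening: 0.844
grasp_force: 0.0
```

```bash
python3 - <<'E'
from h import *
show([(*N,.26,3.8),(*N,.168,3.8)])
im,d=camera("side");cv2.imwrite("pics/s2.png",cv2.resize(im[160:310,220:420],(800,600),interpolation=cv2.INTER_CUBIC))
p=pts("side",d,d>0);k=p[(p[:,2]>.155)&(p[:,2]<.185)&(abs(p[:,0]-.682)<.03)&(abs(p[:,1]+.098)<.03)];print(len(k),k.min(0),k.max(0),np.percentile(k[:,2],[50,75,90]))
E
```

```text
t 5.8 p [ 0.5431 -0.0945  0.2629] yaw -2.653 q [-0.39  0.11  1.66  0.    1.37 -2.45] F [-0.5 -0.8 -0.2] M [-0.02  0.03 -0.02] 0.84 0.0
[-120.5  -68.8    2.9] -0.169
[-120.5  -68.8   94.9] -0.169
166 [ 0.66001058 -0.12148904  0.15505812] [ 0.70401238 -0.07080027  0.18255799] [0.17170023 0.17449843 0.17689952]
```

View pics/s2.png

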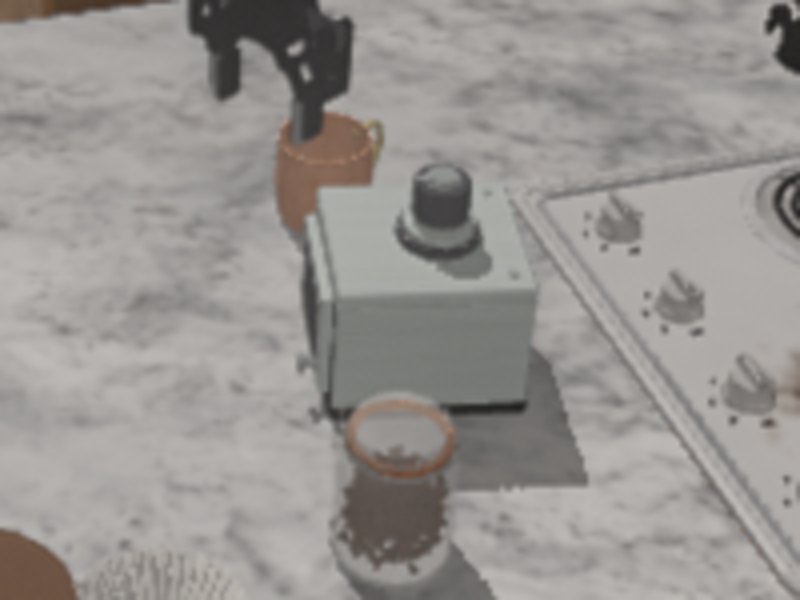

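Emit:
{"name": "move_arm", "arguments": {
  "series": [
    [[1,-40,-23,0,-0.1],[1,-80,-46,0,-0.17],[1,-110,-63,0,-0.17],[1,-120.5,-69,0,-0.17],[1,-120.5,-69,0,-0.17],[1,-120.5,-69,25,-0.17],[1,-120.5,-69,50,-0.17],[1,-120.5,-69,75,-0.17],[1,-120.5,-69,90,-0.17],[1,-120.5,-69,95,-0.17]]
  ]
}}

```text
time_s: 6.68
eef_pos: [0.678, -0.0985, 0.1621]
eef_rot: [-0.002, -0.32, 0.947, 0.002]
wrist_force: [-0.0, 0.3, -0.6]
opening: 0.998
grasp_force: 0.0
```

```bash
python3 - <<'E'
from h import *
show([(*N,.166,3.8)])
E
```

```text
t 6.6833 p [ 0.678  -0.0985  0.1621] yaw -2.489 q [-0.32  0.5   1.37 -0.    1.27 -2.54] F [-0.   0.3 -0.6] M [-0.    0.05  0.01] 1.0 0.0
[-2.9 -2.4 -3.9] -0.006
```

Emit:
{"name": "move_arm", "arguments": {
  "series": [
    [[1,-3,-2,-4,0],[1,-3,-2,-4,0],[0,-3,-2,-4,0],[0,-3,-2,-4,0],[0,-3,-2,-4,0],[0,-3,-2,-4,0],[0,-3,-2,-4,0],[0,-3,-2,-4,0],[0,-3,-2,-4,0],[0,-3,-2,-4,0]]
  ]
}}

```text
time_s: 7.52
eef_pos: [0.6835, -0.097, 0.1718]
eef_rot: [-0.0, -0.322, 0.947, 0.001]
wrist_force: [-7.7, 6.7, 10.0]
opening: 0.493
grasp_force: 60.4
```

```bash
python3 - <<'E'
from h import *
show([(*N,.166,3.8)])
im,d=camera("side");cv2.imwrite("pics/s3.png",cv2.resize(im[160:310,220:420],(800,600),interpolation=cv2.INTER_CUBIC))
E
```

```text
t 7.5167 p [ 0.6835 -0.097   0.1718] yaw -2.487 q [-0.31  0.5   1.35  0.    1.29 -2.54] F [-7.7  6.7 10. ] M [ 1.15  1.31 -0.02] 0.49 60.4
[ 2.3 -0.2  5.8] -0.003
```

View pics/s3.png

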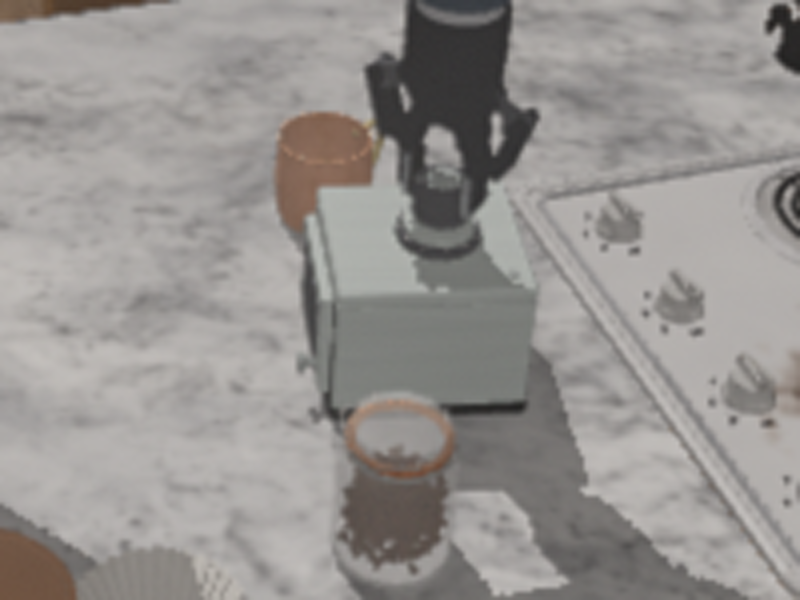

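Emit:
{"name": "move_arm", "arguments": {
  "series": [
    [[0,0,0,0.2,0.12],[0,0,0,0.3,0.24],[0,0,0,0.5,0.36],[0,0,0,0.6,0.48],[0,0,0,0.8,0.6],[0,0,0,0.9,0.72],[0,0,0,1.1,0.84],[0,0,0,1.2,0.96],[0,0,0,1.4,1.08],[0,0,0,1.6,1.2]]
  ]
}}

```text
time_s: 8.4
eef_pos: [0.6834, -0.0944, 0.1703]
eef_rot: [-0.002, 0.271, 0.962, 0.003]
wrist_force: [-8.7, 15.0, 13.0]
opening: 0.493
grasp_force: 60.6
```

```bash
python3 - <<'E'
from h import *
show([(*N,.166,3.8)])
E
```

```text
t 8.4 p [ 0.6834 -0.0944  0.1703] yaw 2.592 q [-0.31  0.5   1.35  0.01  1.29 -1.33] F [-8.7 15.  13. ] M [2.48 1.33 0.16] 0.49 60.6
[-0.8 -4.5  4.3] -1.208
```

Emit:
{"name": "move_arm", "arguments": {
  "series": [
    [[0,1,0.6,0,0.1],[0,2,1.2,0,0.2],[0,2,1.2,0,0.3],[0,2,1.2,0,0.4],[0,2,1.2,0,0.5],[0,2,1.2,0.2,0.6],[0,2,1.2,0.4,0.6],[0,2,1.2,0.4,0.6],[0,2,1.2,0.4,0.6],[0,2,1.2,0.4,0.6]]
  ]
}}

```text
time_s: 9.23
eef_pos: [0.6842, -0.0932, 0.1696]
eef_rot: [-0.0, 0.541, 0.841, 0.003]
wrist_force: [-0.1, 11.1, 5.3]
opening: 0.495
grasp_force: 60.2
```

```bash
python3 - <<'E'
from h import *
show([])
E
```

```text
t 9.2333 p [ 0.6842 -0.0932  0.1696] yaw 1.997 q [-0.31  0.5   1.36  0.01  1.28 -0.74] F [-0.1 11.1  5.3] M [ 1.77 -0.05 -0.02] 0.5 60.2
```

Emit:
{"name": "move_arm", "arguments": {
  "series": [
    [[0,0.5,0.5,0.1,0.1],[0,0.8,-0.3,0.2,0.2],[0,0.8,-0.3,0.3,0.3],[0,0.8,-0.3,0.5,0.4],[0,0.8,-0.3,0.6,0.5],[0,0.8,-0.3,0.6,0.5],[0,0.8,-0.3,0.6,0.5],[0,0.8,-0.3,0.6,0.5],[0,0.8,-0.3,0.6,0.5],[0,0.8,-0.3,0.6,0.5]]
  ]
}}

```text
time_s: 10.07
eef_pos: [0.6852, -0.0929, 0.169]
eef_rot: [0.001, 0.733, 0.681, 0.004]
wrist_force: [8.4, 10.7, 0.4]
opening: 0.492
grasp_force: 60.6
```

```bash
python3 - <<'E'
from h import *
show([])
E
```

```text
t 10.0667 p [ 0.6852 -0.0929  0.169 ] yaw 1.497 q [-0.31  0.5   1.36  0.01  1.28 -0.24] F [ 8.4 10.7  0.4] M [ 1.72 -1.26 -0.07] 0.49 60.6
```

Emit:
{"name": "move_arm", "arguments": {
  "series": [
    [[0,0.5,0.5,0.1,0.1],[0,1,1,0.2,0.2],[0,1.5,1.5,0.3,0.3],[0,1.5,1.5,0.5,0.4],[0,1.5,1.5,0.6,0.5],[0,1.5,1.5,0.6,0.5],[0,1.5,1.5,0.6,0.5],[0,1.5,1.5,0.6,0.5],[0,1.5,1.5,0.6,0.5],[0,1.5,1.5,0.6,0.5]]
  ]
}}

```text
time_s: 10.9
eef_pos: [0.6866, -0.0933, 0.1684]
eef_rot: [0.001, 0.878, 0.478, 0.003]
wrist_force: [7.2, 6.1, 0.7]
opening: 0.494
grasp_force: 60.6
```

```bash
python3 - <<'E'
from h import *
show([])
E
```

```text
t 10.9 p [ 0.6866 -0.0933  0.1684] yaw 0.996 q [-0.31  0.51  1.35  0.    1.28  0.27] F [7.2 6.1 0.7] M [ 0.94 -1.06 -0.04] 0.49 60.6
```

Emit:
{"name": "move_arm", "arguments": {
  "series": [
    [[0,0.5,0.2,0.1,0.1],[0,1,0.5,0.2,0.2],[0,1,0.5,0.3,0.3],[0,1,0.5,0.5,0.4],[0,1,0.5,0.6,0.5],[0,1,0.5,0.6,0.5],[0,1,0.5,0.6,0.5],[0,1,0.5,0.6,0.5],[0,1,0.5,0.6,0.5],[0,1,0.5,0.6,0.5]]
  ]
}}

```text
time_s: 11.73
eef_pos: [0.6849, -0.0954, 0.1678]
eef_rot: [0.001, 0.969, 0.247, -0.001]
wrist_force: [-4.5, -2.7, 6.2]
opening: 0.493
grasp_force: 61.2
```

```bash
python3 - <<'E'
from h import *
show([])
E
```

```text
t 11.7333 p [ 0.6849 -0.0954  0.1678] yaw 0.498 q [-0.31  0.51  1.35 -0.    1.28  0.76] F [-4.5 -2.7  6.2] M [-0.53  0.91  1.4 ] 0.49 61.2
```

Emit:
{"name": "move_arm", "arguments": {
  "series": [
    [[0,0,0,0,0.05],[0,0,0,0,0.1],[0,0,0,0,0.15],[0,0,0,0,0.2],[0,0,0,0,0.2],[0,0,0,0,0.2],[0,0,0,0,0.2],[0,0,0,0,0.2],[0,0,0,0,0.2],[0,0,0,0,0.2]]
  ]
}}

```text
time_s: 12.57
eef_pos: [0.6886, -0.0942, 0.168]
eef_rot: [0.001, 0.989, 0.149, 0.004]
wrist_force: [10.1, 0.7, -2.8]
opening: 0.493
grasp_force: 62.7
```

```bash
python3 - <<'E'
from h import *
show([])
E
```

```text
t 12.5667 p [ 0.6886 -0.0942  0.168 ] yaw 0.299 q [-0.31  0.51  1.35  0.    1.27  0.96] F [10.1  0.7 -2.8] M [ 0.1  -1.84  1.45] 0.49 62.7
```

Emit:
{"name": "move_arm", "arguments": {
  "series": [
    [[0.75,0,0,0,0],[0.75,0,0,0,0],[0.75,0,0,0,0],[0.75,0,0,0,0],[0.75,0,0,0,0],[0.75,0,0,0,0],[0.75,0,0,0,0],[0.75,0,0,0,0],[0.75,0,0,0,0],[0.75,0,0,0,0]]
  ]
}}

```text
time_s: 13.4
eef_pos: [0.6852, -0.0943, 0.1662]
eef_rot: [-0.0, 0.989, 0.147, -0.0]
wrist_force: [-0.3, 0.2, 1.0]
opening: 0.754
grasp_force: 0.0
```

```bash
python3 - <<'E'
from h import *
show([(.682,-.098,.166,.3)])
im,d=camera("side");cv2.imwrite("pics/s4.png",cv2.resize(im[160:310,220:420],(800,600),interpolation=cv2.INTER_CUBIC))
E
```

```text
t 13.4 p [ 0.6852 -0.0943  0.1662] yaw 0.296 q [-0.31  0.51  1.35  0.    1.28  0.97] F [-0.3  0.2  1. ] M [-0.06 -0.01 -0.  ] 0.75 0.0
[-4.2  2.6  0.2] -0.004
```

View pics/s4.png

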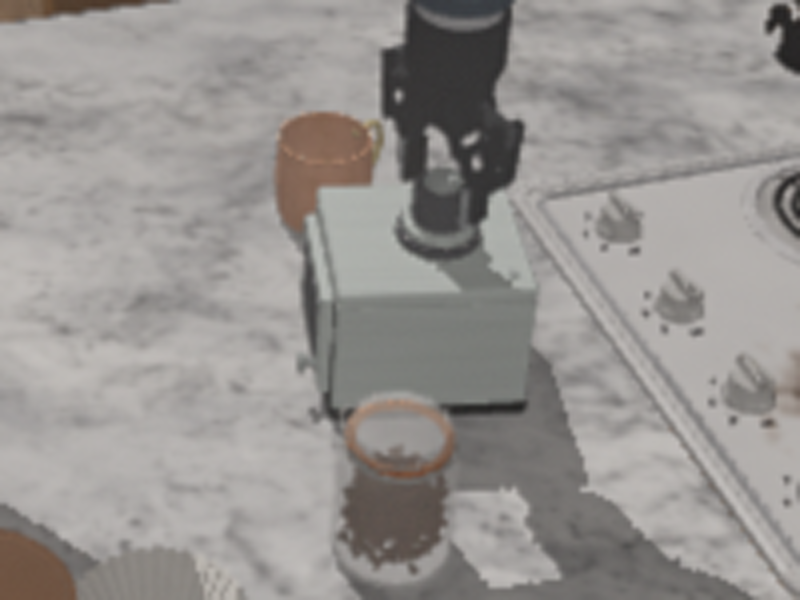

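The nut (440,200) stands between the open fingers, down on its ring, and the door is still shut. Recentre and re-grip.

Emit:
{"name": "move_arm", "arguments": {
  "series": [
    [[0.75,-4,2.5,-2,0],[0.75,-4,2.5,-2,0],[0.75,-4,2.5,-2,0],[0,-4,2.5,-2,0],[0,-4,2.5,-2,0],[0,-4,2.5,-2,0],[0,-4,2.5,-2,0],[0,-4,2.5,-2,0],[0,-4,2.5,-2,0],[0,-4,2.5,-2,0]]
  ]
}}

```text
time_s: 14.28
eef_pos: [0.6818, -0.0964, 0.1691]
eef_rot: [-0.001, 0.989, 0.148, -0.0]
wrist_force: [-5.0, 4.3, 6.7]
opening: 0.492
grasp_force: 60.9
```

```bash
python3 - <<'E'
from h import *
show([(.682,-.098,.166,.3)])
E
```

```text
t 14.2833 p [ 0.6818 -0.0964  0.1691] yaw 0.296 q [-0.31  0.5   1.36  0.    1.28  0.96] F [-5.   4.3  6.7] M [ 0.82  0.7  -0.01] 0.49 60.9
[-0.3  1.6  3.1] -0.004
```

Emit:
{"name": "move_arm", "arguments": {
  "series": [
    [[0,-0.5,-0.5,0,0.03],[0,-0.5,-0.5,0,0.06],[0,-0.5,-0.5,0,0.09],[0,-0.5,-0.5,0,0.1],[0,-0.5,-0.5,0,0.1],[0,-0.5,-0.5,0,0.1],[0,-0.5,-0.5,0,0.1],[0,-0.5,-0.5,0,0.1],[0,-0.5,-0.5,0,0.1],[0,-0.5,-0.5,0,0.1]]
  ]
}}

```text
time_s: 15.12
eef_pos: [0.6808, -0.0962, 0.169]
eef_rot: [-0.001, 0.995, 0.099, -0.001]
wrist_force: [-5.5, 3.8, 7.2]
opening: 0.493
grasp_force: 61.3
```

```bash
python3 - <<'E'
from h import *
show([])
E
```

```text
t 15.1167 p [ 0.6808 -0.0962  0.169 ] yaw 0.198 q [-0.31  0.5   1.36  0.    1.28  1.06] F [-5.5  3.8  7.2] M [0.8  1.06 0.97] 0.49 61.3
```

Emit:
{"name": "move_arm", "arguments": {
  "series": [
    [[0,0.5,0,-0.1,-0.1],[0,0.5,0,-0.2,-0.2],[0,0.5,0,-0.3,-0.3],[0,0.5,0,-0.4,-0.4],[0,0.5,0,-0.5,-0.5],[0,0.5,0,-0.6,-0.6],[0,0.5,0,-0.8,-0.7],[0,0.5,0,-0.9,-0.8],[0,0.5,0,-1,-0.8],[0,0.5,0,-1,-0.8]]
  ]
}}

```text
time_s: 15.95
eef_pos: [0.6826, -0.099, 0.1701]
eef_rot: [0.002, 0.879, 0.477, 0.0]
wrist_force: [0.7, -4.9, 1.9]
opening: 0.491
grasp_force: 60.8
```

```bash
python3 - <<'E'
from h import *
show([])
E
```

```text
t 15.95 p [ 0.6826 -0.099   0.1701] yaw 0.994 q [-0.31  0.5   1.36 -0.    1.28  0.26] F [ 0.7 -4.9  1.9] M [-0.83  0.08  0.06] 0.49 60.8
```

Emit:
{"name": "move_arm", "arguments": {
  "series": [
    [[0,0,0,-0.1,-0.1],[0,0,0,-0.2,-0.2],[0,0,0,-0.3,-0.3],[0,0,0,-0.4,-0.4],[0,0,0,-0.6,-0.5],[0,0,0,-0.8,-0.6],[0,0,0,-0.9,-0.7],[0,0,0,-1,-0.8],[0,0,0,-1,-0.83],[0,0,0,-1,-0.83]]
  ]
}}

```text
time_s: 16.78
eef_pos: [0.686, -0.0997, 0.1713]
eef_rot: [0.005, 0.612, 0.791, 0.001]
wrist_force: [15.2, -5.8, -6.5]
opening: 0.491
grasp_force: 61.6
```

Emit:
{"name": "move_arm", "arguments": {
  "series": [
    [[0,0,0,0,0],[0,0,0,0,0],[0,0,0,0,0],[0,0,0,0,0],[0,0,0,0,0],[0,0,0,0,0],[0,0,0,0,0],[0,0,0,0,0],[0,0,0,0,0],[0,0,0,0,0]]
  ]
}}

```text
time_s: 17.62
eef_pos: [0.686, -0.0997, 0.1713]
eef_rot: [0.005, 0.613, 0.79, 0.001]
wrist_force: [15.1, -7.5, -6.8]
opening: 0.494
grasp_force: 61.6
```

```bash
python3 - <<'E'
from h import *
show([])
for n in("side","top"):
    im,d=camera(n);p=pts(n,d,d>0)
    g=(p[:,:2]-C)@np.c_[ux,uy]
    s=(g[:,0]<-.07)&(g[:,0]>-.13)&(abs(g[:,1])<.06)&(p[:,2]>.06)&(p[:,2]<.112)
    print(n,s.sum(),[(b.round(3),np.percentile(g[s&(abs(g[:,1]-b)<.012),0],[5,50]).round(4)) for b in(-.045,-.02,.005,.03) if (s&(abs(g[:,1]-b)<.012)).sum()>3])
    if n=="top":cv2.imwrite("pics/t5.png",cv2.resize(im[120:270,230:430],(800,600),interpolation=cv2.INTER_CUBIC))
E
```

```text
t 17.6167 p [ 0.686  -0.0997  0.1713] yaw 1.823 q [-0.31  0.5   1.36 -0.    1.28 -0.57] F [15.1 -7.5 -6.8] M [-1.34 -2.23 -0.01] 0.49 61.6Traceback (most recent call last):
  File "<stdin>", line 7, in <module>
AttributeError: 'float' object has no attribute 'round'
```

```bash
python3 - <<'E'
from h import *
for n in("side","top"):
    im,d=camera(n);p=pts(n,d,d>0)
    g=(p[:,:2]-C)@np.c_[ux,uy]
    s=(g[:,0]<-.07)&(g[:,0]>-.13)&(abs(g[:,1])<.06)&(p[:,2]>.06)&(p[:,2]<.112)
    for b in(-.045,-.02,.005,.03):
        k=g[s&(abs(g[:,1]-b)<.012),0]
        if len(k)>3:print(n,b,len(k),np.percentile(k,[5,50]).round(4))
    if n=="side":
        cv2.imwrite("pics/s5.png",cv2.resize(im[160:310,220:420],(800,600),interpolation=cv2.INTER_CUBIC))
E
```

```text
side -0.045 56 [-0.0846 -0.0805]
side -0.02 31 [-0.086  -0.0838]
side 0.005 32 [-0.0862 -0.0835]
side 0.03 31 [-0.086  -0.0843]
```

View pics/s5.png

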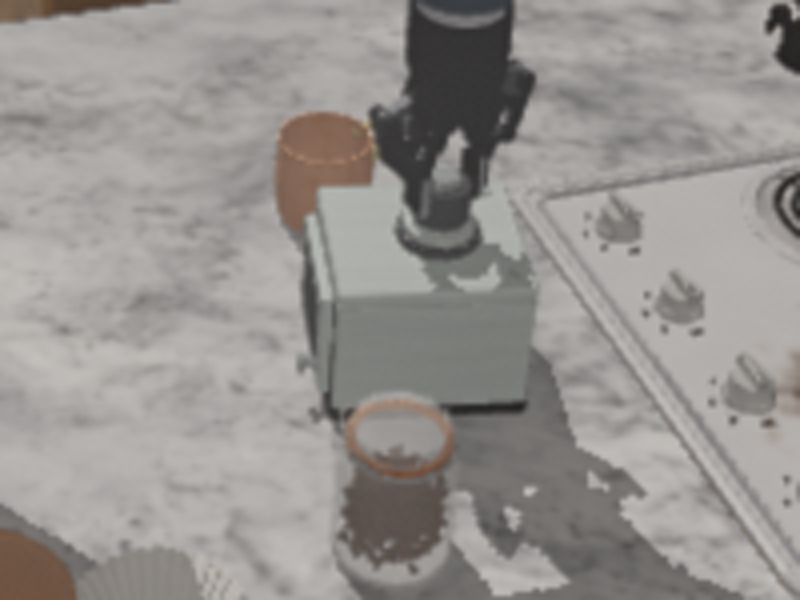

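The door (320,320) is flush: its outer face measures x ≈ -85 mm along its whole width. The nut is gripped at (445,195), and the mug and jar haven't moved. I'm handing the job in.

```bash
python3 -c "
from bench import order
print(order.hand_in())"
```

```text
the job is handed in; nothing more can be done
None
```

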